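# Punch-mark a keyed blank in the bench marking press

## Task

Load the aluminium blank into the nest on the marking press's slide, turned so that its notch goes over the red key and it lies flat, then push the slide fully home under the punch. Press the red palm knob down through its soft first stop to the stiffer second stop, hold it fully down for about half a second to mark the blank, and let the knob come all the way back up; leave the loaded slide home. Press firmly but do not ram the knob, and leave the can, brush and hammer where they are.

Things in the scene. Friction and masses are not known exactly. Their poses are not given: they have to be found in the camera images.
- press: Blue C-frame marking press, fixed to the bench. Origin on the bench top, straight below the punch and palm knob. Base plate 12 mm thick, 130 mm in x, from -105 to +225 mm in y. Column at y = -100 to -50 mm; head (60 mm wide in x) from y = -65 to +30 mm, between 100 and 150 mm above the bench. The open throat looks to the press's +y, where the slide comes out. z up.
- slide (a joint): Steel slide (94 mm wide in x, 165 mm long, its top 24 mm above the bench) carrying nest and orange post. 0 = fully out, 0.13 (m) = fully home against its stop, nest exactly under the punch. It moves along the press's -y as the value grows; drag about 3 N, it stays where it is left.
- nest (a point): Centre of the nest's floor on the slide, 24 mm above the bench; its axes are parallel to the press's. The nest is bounded by eight brass pins (8 mm diameter, 10 mm high, cone tops from 6 mm up), two on each side, leaving a 63 x 63 mm square for the 60 x 60 mm blank, sides along x and y.
- key (a point): Top of the red key block of the nest, 10 mm high, at x +31.5, y +10 mm from the nest centre, off-centre on the nest's +x side. 10 mm wide in y (6 mm wide over the top 4 mm), reaching from x +23 to +40 mm. A blank in any other orientation rides up on it.
- slide_grip (a point): Orange upright post on the slide for pulling and pushing it: 16 mm diameter, 45 mm tall (top 69 mm above the bench), at y +105 mm from the nest centre. This point is on its axis, 30 mm above the slide's top (54 mm above the bench).
- plunger_top (a point): Centre of the flat top of the red palm knob (50 mm diameter, 22 mm thick), 198 mm above the bench when up. It is pressed straight down.
- plunger (a joint): First stage of the knob's stroke: 0 = up, 0.012 (m) = knob down on the yellow collar, the soft first stop. Spring about 4 N at the top and 7.5 N at 12 mm.
- collar (a joint): Second stage: the yellow collar (30 mm diameter, round the stem on top of the head, below the knob) sinks together with the knob. 0 = up, 0.008 (m) = second stop, solid. It starts to move at about 11 N and takes about 18 N at the second stop. The knob's whole travel is 20 mm; springs lift everything back on release.
- blank: Loose aluminium blank, 0.13 kg: plate 60 x 60 x 8 mm with a square lug 22 x 22 mm standing on its centre, top of the lug 44 mm above the plate's underside; grasp it by the lug. Origin: centre of the underside; z up. A notch is cut in from the +x edge, 14 mm deep and 14 mm wide, centred at y = +10 mm; a red paint dot (8 mm) is beside it at x +22, y -5 mm. Seated, its axes agree with the nest's.
- blank_notch (a point): Point in the blank's notch that lies on the key when seated: x +31.5, y +10, z +10 mm in the blank's frame.
- can: Bystander: yellow spray can, 60 mm diameter, 150 mm tall, standing; origin at the centre of its underside.
- brush: Bystander: hand brush lying on the bench near the robot, along its own x, wooden handle.
- hammer: Bystander: hammer, about 260 mm long, lying on the bench beyond the press, along its own x.
There are look-alikes about, which are no part of the job. There is more than one size of the blank; the one meant has the size given above.

How it is judged:
By the outcome, as a careful person would: the job done as asked, in the order asked, and still so for the second after the job is handed in, with the robot touching nothing.
It also fails if it takes over 67 s, if anything falls off the work surface, if the arm or the gripper's body presses on something with over 40 N, if the wrist force passes 120 N, or if a joint passes its speed limit or range.

## Robot

A 6-joint arm with a two-finger parallel gripper is mounted at the origin on the work surface. World frame = base frame: x ahead of the robot, y to its left, z up, the work surface at z = 0. Lengths are in mm, angles in rad, forces in N, time in s.
With the tool pointing down it reaches from about 350 to 725 mm from the base axis. Payload 6 kg.
Tool frame: the origin (TCP) lies midway between the tips of the shut fingers; the grasp point (between the pads) lies 19 mm behind it (arm.grip_point_offset is the distance from the TCP to the grasp point, in mm); z points along the fingers, y is the line along which they close (so a half turn about z gives the same grasp; the last joint's range is limited). The gripper opens to 85 mm and grips with 20 to 120 N. Pads are 22 mm wide; open, the fingers measure 114 mm over their backs; the gripper's body (76 mm by 85 mm) begins 54 mm behind the grasp point. The pads swing forward as they close: fully open they stand 13 mm farther back than shut.
Start: joints at [1.501, 0.04, 0.085, 0, -1.615, -0.334], TCP at [235.721, 551.729, 196.661] pointing down, gripper open.
Joint ranges: [-2.56, 2.56], [-1.29, 2.01], [-1.08, 1.49], [-3.29, 1.98], [-2.81, -0.18], [-2.99, 2.99]. Speed limits (rad/s): [2.57, 2.57, 3.01, 3.14, 3.14, 3.14].

## Interface

Orientations are given as a unit quaternion [w, x, y, z].
In Python, from workcell import arm, viewer gives the robot as it stands.
- The arm moves only by the tool servo_tool, never from a script. Its argument "rows" is a list of rows, each a list of 5 numbers: the shift along the tool's x, y, z in cm, then the turn about the tool's z in rad, then the finger opening in cm, from 0 to 8.54. A call has 1 to 10 rows; each row is the pose to reach, as a shift and turn from the pose commanded when the call began, along the tool's axes at that moment; what a row does not reach only later rows make up. A row lasts 1/10 s, in which the tool goes at most 50 mm and 8.59 degrees, less where a joint would pass 70% of its speed; a pose out of reach is approached as far as the arm can. A call with a gripper value outside its range is refused whole. The fingers move at their own pace and stop on an object; "newtons" is the grip in N (left out, the last holds). Time passes only in rows, so rows that repeat a pose let the fingers close. It gives the time, the measured TCP pose, the force, the opening and the grip force at its end, in the units of the state.
- arm.read_state(): the state, without advancing time (a new reading comes with each control period).
- viewer.capture(name): name is "scene" or "top" or "wrist"; returns (picture, depth): 480x640x3 uint8, blue, green, red; 480x640 float32, mm along the optical axis (not along the pixel's ray), 0 where there is no reading.
- viewer.calibration(name): a dict with "mtx" (3x3 intrinsics, pixels), "origin" and "rotation" of the camera in the world. Camera axes: x right, y up, looking along -z (the intrinsics and any distortion apply to the point x, -y, -z); pixel columns grow to the right and rows downward; lengths in mm; the calibration is good to about 2 mm. A picture is of the moment at which its call begins: read the wrist's pose just before it. calibration takes no time and is no camera call; for the wrist camera it gives the pose at the moment of the call.
- arm.finish_job(): hands the job in; it is judged then, once.
The state is a dict: "t": time; "joints": joint angles; "qd": joint speeds; "joint_efforts": joint torques, N m; "tool_pos": TCP position; "eef_rot": TCP orientation; "wrist_force": force on the tool from outside, world axes, zero at the start; "wrist_torque": the same for the moment, N m; "finger_gap": finger opening in mm; "gripper_force": force on a finger pad.
Only numpy, scipy, OpenCV 4.12 (cv2) and the standard library are available. Lean on these libraries where they do the work, as an engineer would, in place of code of your own. Each camera call takes 0.05 s, during which the arm holds its last target. There are 200 camera calls.

## Working session

There is one attempt and no reset: what is moved stays moved. The work goes in short steps, Python scripts to look and compute and a tool call to move; the robot and the scene stay as the last step left them, time stands still between calls to the robot, and variables do not carry over. Pictures are saved under pics/ and viewed, at most 11 in all, crops included, and the job is handed in when it is done.

Besides the shell and the picture viewer there is one more tool, called after ">>>" as name([rows], argument=value, ...), one row to a line, values as JSON. servo_tool: Moves the arm, as the interface text tells. Its arguments: {"type":"object","properties":{"rows":{"type":"array"},"newtons":{"type":"number"}},"required":["rows"]}

```bash
mkdir -p pics; cat > h.py <<'E'
import numpy as np, cv2
from workcell import arm, viewer
def cap(n):
    c=viewer.calibration(n); p,d=viewer.capture(n); return p,d,c
def pts(d,c):
    v,u=np.mgrid[0:480,0:640]; K=c["mtx"]; K=np.array(K)
    x=(u-K[0,2])/K[0,0]*d; y=(v-K[1,2])/K[1,1]*d
    P=np.stack([x,-y,-d],-1)
    return P@np.array(c["rotation"]).T+np.array(c["origin"])
E
python3 - <<'E'
from h import *
for n in("top","scene"):
    p,d,c=cap(n); np.savez(f"{n}.npz",p=p,W=pts(d,c),d=d); cv2.imwrite(f"pics/{n}.png",p); print({k:np.round(v,2).tolist() if k!='name' else v for k,v in c.items()})
s=arm.read_state(); print(s["eef_rot"],s["tool_pos"],s["t"],s["finger_gap"])
E
```

```text
Traceback (most recent call last):
  File "h.py", line 9, in pts
    return P@np.array(c["rotation"]).T+np.array(c["origin"])
           ~^~~~~~~~~~~~~~~~~~~~~~~~~~
ValueError: matmul: Input operand 1 has a mismatch in its core dimension 0, with gufunc signature (n?,k),(k,m?)->(n?,m?) (size 4 is different from 3)
```

Rotation is a quaternion.

```bash
sed -i 's/return P@.*/q=np.array(c["rotation"]); return P@R.from_quat(q[[1,2,3,0]]).as_matrix().T+np.array(c["origin"])/; 1a from scipy.spatial.transform import Rotation as R' h.py
python3 - <<'E'
from h import *
for n in("top","scene"):
    p,d,c=cap(n); np.savez(f"{n}.npz",p=p,W=pts(d,c),d=d); cv2.imwrite(f"pics/{n}.png",p); print(c)
s=arm.read_state(); print(s["eef_rot"],s["tool_pos"],s["t"],s["finger_gap"])
E
```

```text
{'mtx': array([[509.01120131,   0.        , 318.44027739],
       [  0.        , 509.01120131, 240.71619926],
       [  0.        ,   0.        ,   1.        ]]), 'origin': array([ 427.51047585,   92.18790124, 1188.72771456]), 'rotation': array([ 0.70955549,  0.03360125, -0.04734923, -0.70225352])}
{'mtx': array([[583.08329589,   0.        , 321.97289038],
       [  0.        , 583.08329589, 246.45900638],
       [  0.        ,   0.        ,   1.        ]]), 'origin': array([977.34952334, 898.118893  , 956.82789622]), 'rotation': array([0.2084843 , 0.10349142, 0.40240099, 0.88537973])}
[ 6.63591489e-04  9.79686938e-01 -2.00531937e-01 -7.06604637e-05] [235.60097805 551.49862978 195.92696276] 0.15 85.30029588883814
```

View pics/top.png

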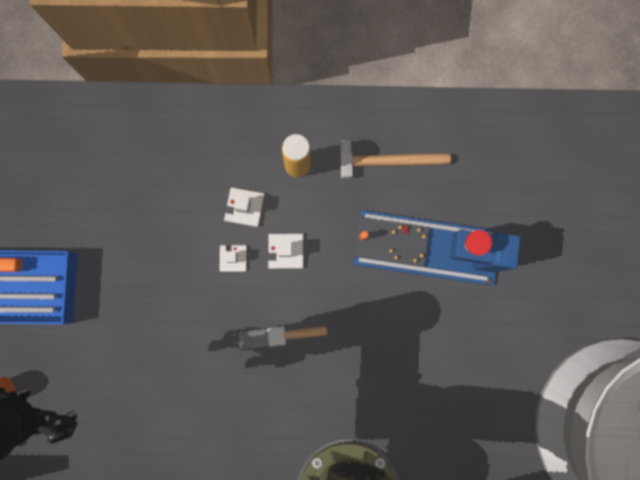

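View pics/scene.png

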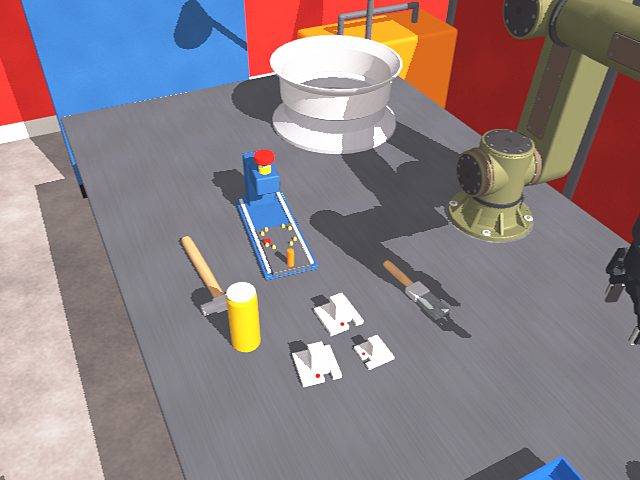

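Top view: candidate blanks are at (245,206), (286,251) and (233,258, clearly smaller). The knob is at (479,242), the orange post at (364,235), the red key at (405,229) and the can at (296,150). Next I measure the candidates' sizes and enlarge them.

```bash
python3 - <<'E'
from h import *
z=np.load("top.npz");W=z["W"];p=z["p"]
s=np.load("scene.npz");Ws=s["W"];ps=s["p"]
a=cv2.resize(p[180:280,210:310],(500,500),interpolation=cv2.INTER_CUBIC)
b=cv2.resize(ps[285:390,285:400],None,fx=4.5,fy=4.5,interpolation=cv2.INTER_CUBIC)[:500,:300*1]
b=cv2.resize(ps[285:390,285:400],(300,274),interpolation=cv2.INTER_CUBIC)
o=np.zeros((500,800,3),np.uint8);o[:,:500]=a;o[:274,500:]=b
cv2.imwrite("pics/crop.png",o)
print("bench z",np.median(W[300:320,200:400,2]))
for (u,v) in[(245,206),(286,251),(233,258)]:
    w=W[v-24:v+25,u-24:u+25].reshape(-1,3); px=p[v-24:v+25,u-24:u+25].reshape(-1,3)
    m=(px.min(1)>100)
    yy,xx=np.mgrid[v-24:v+25,u-24:u+25]
    n,l=cv2.connectedComponents(m.reshape(49,49).astype(np.uint8)); 
    c=np.bincount(l.ravel()); k=1+np.argmax(c[1:]); m=l.ravel()==k
    pl=w[m&(w[:,2]<16)]; lug=w[m&(w[:,2]>30)]
    al=w[m]
    r=cv2.minAreaRect(pl[:,:2].astype(np.float32)); print((u,v),m.sum(),"rect",np.round(r[0],1),np.round(r[1],1),r[2],"platez",np.median(pl[:,2]), "lug",len(lug),np.round(np.median(lug,0),1) if len(lug) else None, lug[:,2].max() if len(lug) else None)
    if len(lug): print(np.round(cv2.minAreaRect(lug[:,:2].astype(np.float32))[:2],1))
def col(W,p,cond,name,roi):
    v0,v1,u0,u1=roi; w=W[v0:v1,u0:u1].reshape(-1,3); q=p[v0:v1,u0:u1].reshape(-1,3).astype(int)
    m=cond(q)&(w[:,2]>5); g=w[m]; print(name,m.sum(),np.round(np.median(g,0),1),np.round(g.min(0),1),np.round(g.max(0),1)); return g
red=lambda q:(q[:,2]>120)&(q[:,1]<60)&(q[:,0]<60)
ora=lambda q:(q[:,2]>150)&(q[:,1]>60)&(q[:,1]<150)&(q[:,0]<80)
col(W,p,red,"knob",(220,270,455,510)); col(W,p,red,"key",(220,240,395,415)); col(W,p,ora,"post",(225,245,355,375))
col(Ws,ps,red,"knobS",(145,175,245,285)); col(Ws,ps,red,"keyS",(232,252,255,280)); col(Ws,ps,ora,"postS",(240,270,280,300))
brass=lambda q:(q[:,2]>110)&(q[:,1]>80)&(q[:,0]<q[:,1]-30)
v,u=np.mgrid[215:275,375:435]; q=p[215:275,375:435].reshape(-1,3).astype(int)
mm=brass(q).reshape(60,60).astype(np.uint8); n,l,st,ce=cv2.connectedComponentsWithStats(mm)
for i in range(1,n): 
    cu,cv=ce[i]; print(st[i,4],np.round(ce[i]+[375,215],1),np.round(W[215:275,375:435][l==i].mean(0),1))
E
```

```text
bench z 0.2692196934316371
(245, 206) 1286 rect [643.2 247.7] [87.1 88.7] 79.71640014648438 platez 9.828619173499874 lug 213 [639.9 243.7  57.6] 1188.727714558478
[[548.3 167.6]
 [282.1  39.2]]
(286, 251) 1331 rect [540.7 148. ] [87.7 84.9] 0.7932249307632446 platez 9.795487824896327 lug 201 [538.5 145.4  57.9] 1188.727714558478
[[489.3 130.7]
 [141.1  35.7]]
(233, 258) 805 rect [521.5 271.2] [66.3 66.6] 1.1504429578781128 platez 7.283271437927397 lug 103 [520.5 267.1  44.2] 1188.727714558478
[[483.4 183.6]
 [212.6  26.8]]
knob 24 [ 542.9 -260.9  198.2] [ 528.8 -265.1  193.7] [ 555.2 -222.6  201.9]
key 17 [ 590.  -128.6   33.4] [ 585.3 -134.4   25.4] [ 596.7 -125.9   37.8]
post 39 [569.4 -30.3  67.6] [565.  -42.5  19.5] [583.8 -23.2  72.3]
knobS 233 [ 548.8 -233.2  198.1] [ 524.6 -264.   182.6] [ 570.1 -215.3  202.8]
keyS 25 [ 593.1 -127.6   32. ] [ 584.5 -133.5   24.6] [ 602.4 -119.5   36.5]
postS 23 [581.6 -27.2  45.9] [578.2 -31.7  26.4] [583.2 -22.4  70.8]
9 [399.7 226.9] [ 595.1 -116.7   30.9]
8 [393.  231.5] [ 584.  -101.    32.2]
8 [418.2 229.6] [ 589.2 -159.6   30.9]
9 [423.3 236.1] [ 574.3 -171.2   30.7]
7 [390.7 250. ] [541.1 -95.2  33.2]
9 [421. 255.] [ 530.5 -164.9   32.2]
7 [395.7 257. ] [ 525.3 -106.9   31.4]
8 [414.9 259.9] [ 519.1 -150.4   33.3]
```

View pics/crop.png

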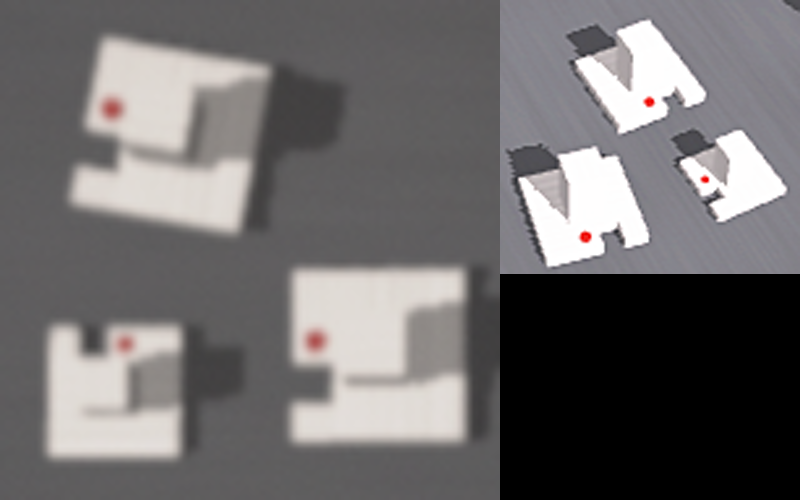

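The small blank at (233,258) is the one meant: its plate is about 60 mm and its lug top is at 44 mm. The other two are about 80 mm with 58 mm lugs. Its notch faces world +x and sits on the +y side, so its yaw is about 0. The nest's yaw is about -8°.

```bash
cat >> h.py <<'E'
def to(x,y,z,yaw):
    "shift (cm) and turn from present commanded pose (measured) so that tool x axis has world yaw (deg)"
    s=arm.read_state(); q=np.array(s["eef_rot"]); M=R.from_quat(q[[1,2,3,0]]).as_matrix()
    d=M.T@(np.array([x,y,z])-s["tool_pos"])/10
    cur=np.degrees(np.arctan2(M[1,0],M[0,0])); t=-np.radians((yaw-cur+180)%360-180)
    print("shift",np.round(d,2),"turn",round(t,3),"cur yaw",round(cur,2),"pos",np.round(s["tool_pos"],1),"z",np.round(M[:,2],4),"t",round(s["t"],2))
E
python3 - <<'E'
from h import *
to(520,268,200,0)
c=viewer.calibration("wrist"); s=arm.read_state(); q=np.array(s["eef_rot"]); M=R.from_quat(q[[1,2,3,0]]).as_matrix()
print("cam in tool",M.T@(c["origin"]-s["tool_pos"])); qc=c["rotation"][[1,2,3,0]]; print((M.T@R.from_quat(qc).as_matrix()).round(3)); print(c["mtx"])
E
```

```text
shift [37.29 14.9  -0.38] turn -0.404 cur yaw -23.14 pos [235.6 551.5 195.9] z [-4.0e-04 -1.3e-03 -1.0e+00] t 0.15
cam in tool [  71.43280213    0.18097947 -177.92803538]
[[-0.     0.96   0.278]
 [ 1.     0.    -0.   ]
 [-0.     0.278 -0.96 ]]
[[381.19388582   0.         323.19175941]
 [  0.         381.19388582 234.65574763]
 [  0.           0.           1.        ]]
```

>>> servo_tool([
  [4,1.6,0,-0.1,8.5],
  [8,3.2,0,-0.2,8.5],
  [12.5,5,0,-0.3,8.5],
  [17,6.8,0,-0.404,8.5],
  [22,8.8,0,-0.404,8.5],
  [27,10.8,0,-0.404,8.5],
  [32,12.8,0,-0.404,8.5],
  [37.3,14.9,0,-0.404,8.5],
  [37.3,14.9,0,-0.404,8.5],
  [37.3,14.9,0,-0.404,8.5],
])

```text
t: 1.15
tool_pos: [521.6, 265.8, 196.0]
eef_rot: [0.001, 1.0, -0.002, -0.0]
wrist_force: [-1.1, 0.5, -0.1]
finger_gap: 84.7
gripper_force: 0.0
```

```bash
cat >> h.py <<'E'
def look(name,pic=None):
    p,d,c=cap("wrist"); W=pts(d,c); np.savez(name+".npz",p=p,W=W); cv2.imwrite(f"pics/{name}.png",p); return p,W
E
python3 - <<'E'
from h import *
p,W=look("w1"); to(520,268,120,0)
m=(p.min(2)>110)&(W[...,2]<13)&(W[...,2]>4)&(np.hypot(W[...,0]-520,W[...,1]-268)<60)
g=W[m]; print(m.sum()); r=cv2.minAreaRect(g[:,:2].astype(np.float32)); print(r,np.median(g[:,2]))
l=W[(W[...,2]>39)&(W[...,2]<50)&(np.hypot(W[...,0]-520,W[...,1]-268)<40)]; print(len(l),cv2.minAreaRect(l[:,:2].astype(np.float32)))
E
```

```text
shift [-0.06 -0.1   7.6 ] turn -0.002 cur yaw -0.13 pos [520.7 267.1 196. ] z [-9.e-04 -7.e-04 -1.e+00] t 1.2
2781
((522.7656860351562, 268.8779296875), (60.276004791259766, 59.97360610961914), 1.0292948484420776) 8.662599393258574
637 ((522.93017578125, 268.9022216796875), (21.328357696533203, 22.579151153564453), 89.816650390625)
```

View pics/w1.png

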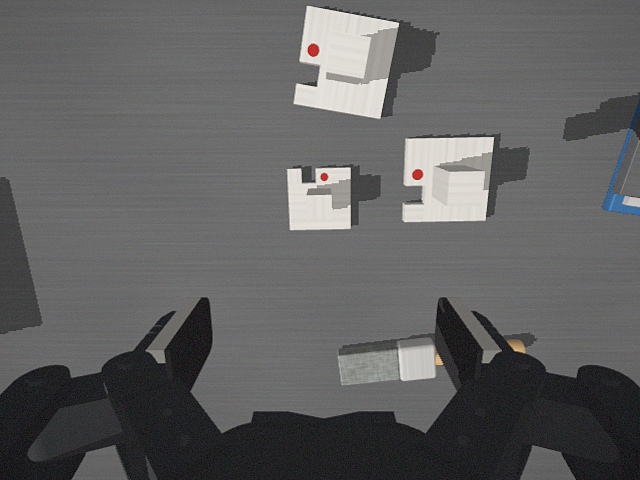

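The picture shows the 60 mm blank at (320,198) with its notch at (308,175) and dot at (324,177). It measures 60.1 × 60.0 mm, which confirms it. I descend, close and lift.

>>> servo_tool([
  [0.21,-0.18,4,-0.01,8.5],
  [0.21,-0.18,8,-0.01,7],
  [0.21,-0.18,12,-0.01,6],
  [0.21,-0.18,15.5,-0.01,5],
  [0.21,-0.18,17.5,-0.01,5],
  [0.21,-0.18,18.2,-0.01,5],
  [0.21,-0.18,18.2,-0.01,4],
  [0.21,-0.18,18.2,-0.01,3],
  [0.21,-0.18,18.2,-0.01,1],
  [0.21,-0.18,18.2,-0.01,1],
], newtons=40)

```text
t: 2.2
tool_pos: [522.8, 270.5, 16.1]
eef_rot: [-0.001, 1.0, 0.005, 0.001]
wrist_force: [-1.3, 0.7, 0.6]
finger_gap: 10.0
gripper_force: 0.0
```

>>> servo_tool([
  [0,0,0,0,1],
  [0,0,0,0,1],
  [0,0,0,0,1],
  [0,0,0,0,1],
  [0,0,-1,0,1],
  [0,0,-3,0,1],
  [0,0,-6,0,1],
  [0,0,-10,0,1],
  [0,0,-12,0,1],
  [0,0,-12,0,1],
])

```text
t: 3.2
tool_pos: [524.1, 270.9, 140.2]
eef_rot: [-0.002, 1.0, 0.005, 0.003]
wrist_force: [0.7, -0.1, 0.3]
finger_gap: 10.5
gripper_force: 0.0
```

```bash
python3 - <<'E'
from h import *
to(557,-133,140,-8); to(520,-133,140,-8)
E
```

```text
shift [ 2.88 40.42 -0.13] turn 0.15 cur yaw 0.59 pos [524.1 270.9 140.2] z [ 0.0064  0.0042 -1.    ] t 3.2
shift [-0.82 40.38 -0.16] turn 0.15 cur yaw 0.59 pos [524.1 270.9 140.2] z [ 0.0064  0.0042 -1.    ] t 3.2
```

The gap went to 10 mm, so the fingers missed the lug. I'll look.

```bash
python3 - <<'E'
from h import *
p,W=look("w2"); print(arm.read_state()["tool_pos"])
m=(p.min(2)>110)&(W[...,2]<13)&(W[...,2]>4)&(np.hypot(W[...,0]-520,W[...,1]-268)<70)
g=W[m]; print(m.sum()); r=cv2.minAreaRect(g[:,:2].astype(np.float32)); print(r,np.median(g[:,2]))
l=W[(W[...,2]>39)&(W[...,2]<50)&(np.hypot(W[...,0]-520,W[...,1]-268)<60)]; print(len(l),cv2.minAreaRect(l[:,:2].astype(np.float32)))
E
```

```text
[523.09366034 270.56124306 137.39258555]
3664
((522.7486572265625, 268.8701477050781), (60.56216049194336, 60.10968780517578), 0.9582061767578125) 8.671930119262697
902 ((522.7619018554688, 269.0713806152344), (22.65387725830078, 21.677013397216797), 0.8837143778800964)
```

View pics/w2.png

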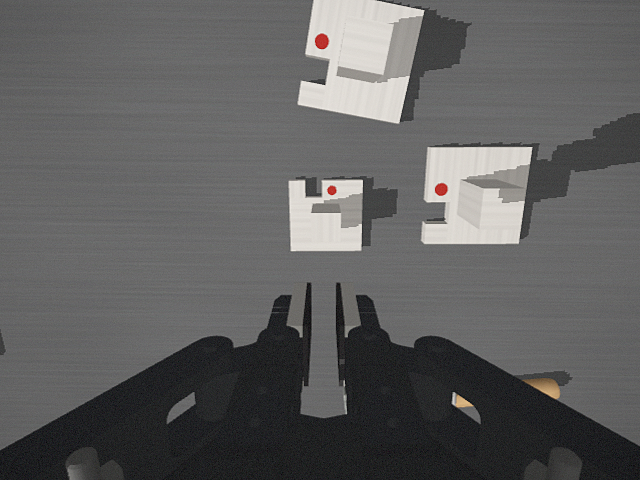

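The blank hasn't moved and lies straight below the TCP, so the miss is odd. I'll descend again with the fingers open and look before closing.

>>> servo_tool([
  [0,0,0,0,6],
  [0,0,0,0,6],
  [0,0,0,0,6],
  [0,0,0,0,6],
  [0,0,4,0,6],
  [0,0,8,0,6],
  [0,0,11,0,6],
  [0,0,12,0,6],
  [0,0,12,0,6],
  [0,0,12,0,6],
])

```text
t: 4.25
tool_pos: [523.3, 270.5, 16.7]
eef_rot: [-0.0, 1.0, 0.005, 0.001]
wrist_force: [-0.3, 0.5, 0.9]
finger_gap: 59.7
gripper_force: 0.0
```

```bash
python3 - <<'E'
from h import *
p,W=look("w3"); s=arm.read_state();print({k:np.round(s[k],2) for k in("tool_pos","wrist_force","finger_gap","joints")})
E
```

```text
{'tool_pos': array([523.53, 270.74,  17.14]), 'wrist_force': array([0.74, 0.85, 0.98]), 'finger_gap': np.float64(60.23), 'joints': array([ 0.82,  0.06, -0.22,  0.  , -1.28,  0.76])}
```

View pics/w3.png

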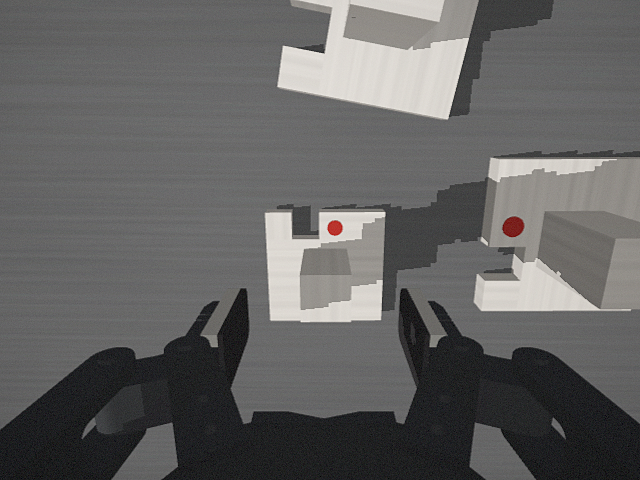

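The picture shows the blank's lug (325,275) ahead of the fingertips (245,290) and (402,290), not between them. I'll measure the fingers in the depth cloud.

```bash
python3 - <<'E'
from h import *
W=np.load("w3.npz")["W"]; T=np.array([523.4,270.6,16.9])
for v in range(285,400,12):
    print(v,[np.round(W[v,u]-T,0).astype(int).tolist() for u in (212,225,235,243,404,412,425)])
W=np.load("w2.npz")["W"]; T=np.array([523.1,270.5,137.4])
for v in range(280,400,15):
    print(v,[np.round(W[v,u]-T,0).astype(int).tolist() for u in (290,300,308,338,350,370)])
E
```

```text
285 [[-14, 61, -16], [-14, 53, -16], [-14, 48, -16], [-14, 44, -17], [-14, -45, -17], [-13, -49, -15], [-13, -57, -17]]
297 [[-22, 61, -16], [11, 35, 52], [11, 31, 52], [9, 29, 48], [9, -31, 47], [11, -33, 52], [11, -37, 51]]
309 [[7, 39, 54], [11, 33, 61], [11, 29, 61], [5, 29, 49], [5, -31, 49], [11, -31, 60], [11, -35, 60]]
321 [[11, 35, 69], [11, 30, 70], [6, 30, 61], [0, 29, 49], [2, -30, 51], [7, -31, 61], [12, -33, 70]]
333 [[11, 32, 78], [9, 30, 74], [3, 29, 63], [-4, 29, 51], [-4, -31, 50], [4, -31, 63], [12, -31, 78]]
345 [[7, 33, 77], [6, 30, 75], [-1, 29, 64], [-9, 29, 52], [-8, -31, 52], [0, -31, 65], [8, -31, 78]]
357 [[12, 29, 90], [3, 29, 76], [-5, 29, 65], [-60, 46, -17], [-59, -48, -16], [-5, -31, 65], [4, -31, 77]]
369 [[16, 25, 102], [0, 29, 78], [-8, 29, 67], [-68, 46, -16], [-67, -49, -16], [-8, -31, 66], [17, -24, 102]]
381 [[17, 24, 106], [17, 21, 106], [-76, 51, -16], [-76, 46, -16], [-76, -50, -17], [-75, -54, -16], [18, -23, 107]]
393 [[17, 23, 111], [17, 20, 111], [-85, 52, -16], [-84, 47, -16], [-83, -50, -16], [-84, -55, -16], [17, -22, 111]]
280 [[-61, 30, -137], [-61, 21, -137], [-61, 13, -136], [-60, -13, -136], [-60, -24, -136], [-60, -42, -136]]
295 [[8, 13, 44], [12, 8, 53], [12, 5, 54], [12, -5, 54], [12, -10, 54], [-75, -43, -136]]
310 [[12, 11, 65], [12, 8, 65], [12, 5, 65], [10, -5, 62], [12, -9, 65], [9, -17, 58]]
325 [[12, 10, 75], [12, 7, 75], [10, 5, 71], [5, -5, 63], [12, -8, 75], [13, -15, 76]]
340 [[13, 9, 86], [8, 7, 77], [5, 5, 72], [1, -5, 65], [13, -8, 85], [13, -13, 85]]
355 [[12, 9, 92], [7, 6, 84], [1, 5, 74], [-5, -5, 66], [14, -7, 94], [13, -13, 93]]
370 [[18, 7, 106], [2, 6, 84], [-4, 5, 75], [-10, -6, 67], [10, -7, 95], [18, -11, 106]]
385 [[17, 7, 111], [-2, 6, 85], [-10, 5, 75], [-171, -16, -137], [-2, -8, 85], [18, -10, 111]]
```

The pads are centred in x and y, but their tips sit about 43 mm higher than the reported TCP implies. That explains the miss: the fingers closed above the lug. I'll check the offset exactly.

```bash
python3 - <<'E'
from h import *
print(arm.grip_point_offset)
for n,T in(("w3",[523.4,270.6,16.9]),("w2",[523.1,270.5,137.4]),("w1",[520.7,267.1,196])):
    D=np.load(n+".npz")["W"]-np.array(T); m=(np.abs(D[...,0])<13)&(np.abs(D[...,1])<55)&(D[...,2]>30)&(D[...,2]<95)
    if n=="w3": m&=np.abs(D[...,1])>20
    g=D[m]; print(n,len(g),np.round(np.percentile(g[:,2],[0,1,3,10]),1), np.round(np.percentile(g[:,0],[1,99])),np.round(np.percentile(g[:,1],[1,99])))
print([x for x in dir(arm) if x[0]!='_'])
E
```

```text
18.700000000000003
w3 14666 [39.  43.1 46.4 54. ] [-10.  13.] [-53.  53.]
w2 11640 [38.9 43.4 47.  56. ] [-8. 13.] [-39.  39.]
w1 7958 [47.5 49.3 51.  55.3] [-9. 13.] [-54.  54.]
['IKError', 'finish_job', 'grip_point_offset', 'read_state']
```

The fingertips really sit about 40 mm above the reported TCP. I continue down gently, watching force, then close with the gap as the check.

>>> servo_tool([
  [0,-0.1,0.8,0,6],
  [0,-0.1,1.6,0,6],
  [0,-0.1,2.4,0,6],
  [0,-0.1,3.2,0,6],
  [0,-0.1,3.7,0,6],
  [0,-0.1,3.7,0,6],
  [0,-0.1,3.7,0,6],
])

```text
t: 5.0
tool_pos: [522.4, 270.9, -22.3]
eef_rot: [0.0, 1.0, 0.005, 0.0]
wrist_force: [0.5, -0.1, 0.4]
finger_gap: 60.2
gripper_force: 0.0
```

>>> servo_tool([
  [0,0,0,0,4],
  [0,0,0,0,3],
  [0,0,0,0,1.5],
  [0,0,0,0,1.5],
  [0,0,0,0,1.5],
  [0,0,0,0,1.5],
  [0,0,0,0,1.5],
])

```text
t: 5.7
tool_pos: [522.6, 271.1, -21.8]
eef_rot: [-0.0, 1.0, 0.005, 0.0]
wrist_force: [-1.2, 0.5, 3.5]
finger_gap: 21.7
gripper_force: 40.1
```

Gripped at 21.7 mm, 40 N. I lift and carry.

>>> servo_tool([
  [0,0,-2,0,1.5],
  [0,0,-5,0,1.5],
  [0,0,-9,0,1.5],
  [0,0,-13,0,1.5],
  [0,4,-14.5,0,1.5],
  [-0.4,8,-14.5,0.03,1.5],
  [-0.8,12,-14.5,0.06,1.5],
  [-1.2,16,-14.5,0.09,1.5],
  [-1.6,20,-14.5,0.12,1.5],
  [-2,24,-14.5,0.15,1.5],
])

```text
t: 6.7
tool_pos: [503.8, 29.3, 121.9]
eef_rot: [0.0, 0.998, -0.07, -0.001]
wrist_force: [0.6, -0.6, -1.3]
finger_gap: 21.0
gripper_force: 39.6
```

```bash
python3 - <<'E'
from h import *
to(500,-133,122,-8); print(arm.read_state()["finger_gap"],arm.read_state()["gripper_force"])
E
```

```text
shift [ 1.900e+00  1.612e+01 -1.000e-02] turn -0.001 cur yaw -8.07 pos [503.8  29.3 121.9] z [-1.3e-03  1.0e-04 -1.0e+00] t 6.7
20.99134212292395 39.571874141693115
```

>>> servo_tool([
  [0.4,4,0,0,1.5],
  [0.8,8,0,0,1.5],
  [1.2,12,0,0,1.5],
  [1.6,15,0,0,1.5],
  [1.6,15.8,0,0,1.5],
  [1.6,15.8,0,0,1.5],
  [1.6,15.8,0,0,1.5],
  [1.6,15.8,0,0,1.5],
])

```text
t: 7.5
tool_pos: [498.6, -126.8, 122.5]
eef_rot: [-0.0, 0.998, -0.069, -0.0]
wrist_force: [0.6, 0.0, -1.0]
finger_gap: 21.4
gripper_force: 39.7
```

```bash
python3 - <<'E'
from h import *
s=arm.read_state(); p,W=look("w4"); to(557,-133,122,-8); T=s["tool_pos"]
D=W-T
# pins
q=p.astype(int); m=((q[...,2]>100)&(q[...,1]>75)&(q[...,0]<q[...,1]-30)&(W[...,2]>24)&(W[...,2]<40)).astype(np.uint8)
n,l,st,ce=cv2.connectedComponentsWithStats(m)
for i in range(1,n):
    if st[i,4]>15:
        g=W[l==i]; t=g[g[:,2]>np.percentile(g[:,2],60)]; print(st[i,4],ce[i].round(),g.mean(0).round(1),"top",t.mean(0).round(1))
m=(q[...,2]>110)&(q[...,1]<60)&(q[...,0]<60)&(W[...,2]>20)&(W[...,2]<40); print("key",m.sum(),W[m].mean(0),W[m].min(0),W[m].max(0))
m=(q[...,2]>130)&(q[...,1]>60)&(q[...,1]<150)&(q[...,0]<80)&(W[...,2]>20)&(W[...,2]<75)&(W[...,1]>-80); print("post",m.sum(),W[m].mean(0),W[m].min(0),W[m].max(0))
# held blank plate
m=(q.min(2)>60)&(np.abs(D[...,2])<40)&(np.hypot(D[...,0],D[...,1])<60); g=W[m]; print("blank",m.sum(),cv2.minAreaRect(g[:,:2].astype(np.float32)), np.percentile(g[:,2],[2,50,98]))
E
```

```text
shift [ 5.86 -0.2   0.06] turn 0.001 cur yaw -7.92 pos [ 498.7 -126.9  122.6] z [-1.e-04  1.e-04 -1.e+00] t 7.55
129 [288.  85.] [ 597.  -117.9   32.3] top [ 596.9 -118.    34.1]
129 [354.  85.] [ 590.9 -160.7   32. ] top [ 591.2 -161.3   34.2]
125 [269. 106.] [ 585.6 -102.9   32.1] top [ 585.7 -103.    34.1]
125 [374. 106.] [ 575.9 -172.2   32. ] top [ 576.  -172.7   34.1]
148 [176. 139.] [573.5 -37.2  34.1] top [573.5 -37.2  37.8]
112 [271. 172.] [542.7 -96.8  32. ] top [542.4 -97.   34.2]
112 [372. 172.] [ 532.9 -166.2   31.9] top [ 532.8 -167.    34.1]
114 [291. 191.] [ 527.6 -108.1   31.8] top [ 527.3 -108.3   34.1]
111 [352. 191.] [ 521.6 -151.2   31.7] top [ 521.2 -151.6   34. ]
key 147 [ 591.77518726 -130.27925491   32.0686294 ] [ 583.18579366 -135.01465764   28.80997128] [ 600.30412866 -123.49995254   36.82294605]
post 671 [573.54038349 -36.83096286  51.31674178] [565.67861384 -39.1709023   27.11937947] [581.48245378 -28.89264202  70.43756156]
blank 7974 ((510.5782775878906, -129.00970458984375), (60.388816833496094, 37.26506805419922), 82.17203521728516) [146.28684896 152.9606132  159.73007876]
```

View pics/w4.png

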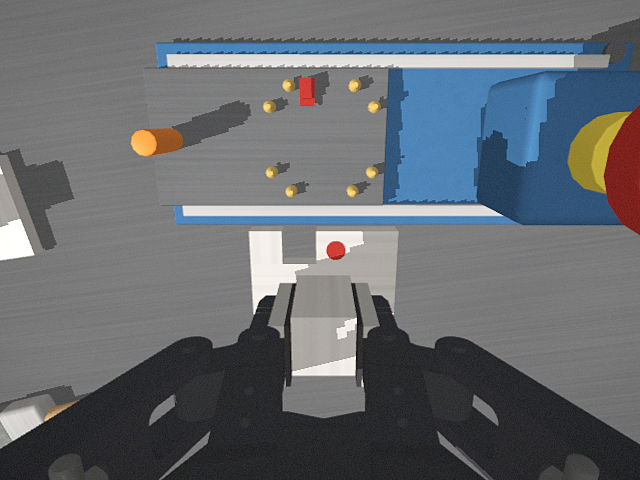

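The notch side of the blank faces the red key (307,90) and its edges are parallel to the pin rows (rows 85/85 and 191/191), so the yaw is right. I move over the nest and down to 20 mm above it, then recheck.

>>> servo_tool([
  [1.5,-0.05,0,0,1.5],
  [3,-0.1,0,0,1.5],
  [4.5,-0.11,0,0,1.5],
  [6.05,-0.11,0,0,1.5],
  [6.05,-0.11,3,0,1.5],
  [6.05,-0.11,6,0,1.5],
  [6.05,-0.11,9,0,1.5],
  [6.05,-0.11,9.6,0,1.5],
  [6.05,-0.11,9.6,0,1.5],
  [6.05,-0.11,9.6,0,1.5],
])

```text
t: 8.55
tool_pos: [559.9, -135.1, 28.8]
eef_rot: [0.0, 0.998, -0.069, 0.001]
wrist_force: [0.3, 0.1, -0.8]
finger_gap: 21.4
gripper_force: 39.6
```

```bash
python3 - <<'E'
from h import *
s=arm.read_state(); p,W=look("w5"); print(s["tool_pos"],s["wrist_force"]); T=s["tool_pos"]
q=p.astype(int); D=W-T
m=((q[...,2]>80)&(q[...,1]>60)&(q[...,0]<q[...,1]-25)&(W[...,2]>24)&(W[...,2]<40)&(np.hypot(D[...,0],D[...,1])<60)).astype(np.uint8)
n,l,st,ce=cv2.connectedComponentsWithStats(m)
for i in range(1,n):
    if st[i,4]>15:
        g=W[l==i]; t=g[g[:,2]>np.percentile(g[:,2],60)]; print(st[i,4],ce[i].round(),g.mean(0).round(1),"top",t.mean(0).round(1))
m=(q.min(2)>60)&(D[...,2]>15)&(D[...,2]<33)&(np.hypot(D[...,0],D[...,1])<60); g=W[m]; print("blank",m.sum(),cv2.minAreaRect(g[:,:2].astype(np.float32)), np.percentile(g[:,2],[2,50,98]))
E
```

```text
[ 559.85138214 -135.11528752   28.82162892] [ 0.28881777  0.06610131 -0.77859519]
265 [367. 204.] [ 591.9 -160.9   31.6] top [ 591.5 -161.2   33.9]
263 [275. 204.] [ 597.9 -118.2   31.7] top [ 597.6 -118.    34. ]
160 [246. 231.] [ 587.1 -101.9   31.5] top [ 586.3 -102.1   34.1]
107 [398. 230.] [ 577.5 -174.    31.1] top [ 576.4 -174.2   33.6]
116 [249. 314.] [543.9 -95.2  31.3] top [543.3 -96.   34.2]
54 [396. 313.] [ 533.9 -169.1   31.6] top [ 533.5 -168.7   33.5]
blank 7714 ((571.7951049804688, -137.28768920898438), (60.93842315673828, 37.430233001708984), 81.3468017578125) [52.81711468 59.29152057 60.69073175]
```

View pics/w5.png

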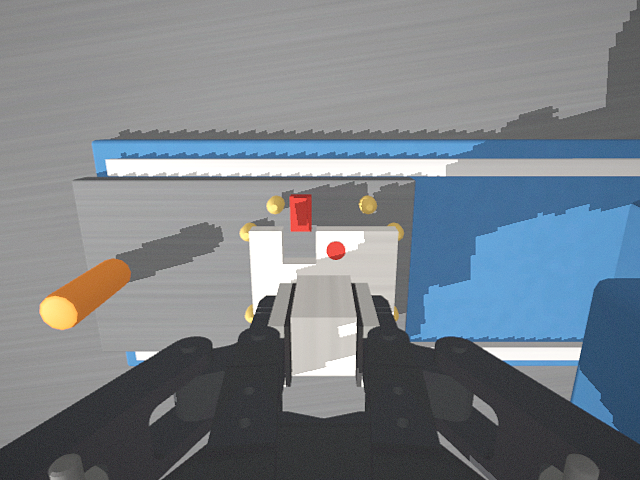

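The picture shows the notch (300,245) in line with the key (301,212) and the pins symmetric about the blank. Small corrections of -0.8 mm in x and -0.5 mm in y, then I lower slowly.

>>> servo_tool([
  [-0.08,-0.05,0,0,1.5],
  [-0.08,-0.05,0.5,0,1.5],
  [-0.08,-0.05,1.0,0,1.5],
  [-0.08,-0.05,1.4,0,1.5],
  [-0.08,-0.05,1.7,0,1.5],
  [-0.08,-0.05,2.0,0,1.5],
  [-0.08,-0.05,2.2,0,1.5],
  [-0.08,-0.05,2.2,0,1.5],
])

```text
t: 9.4
tool_pos: [557.7, -134.7, 4.3]
eef_rot: [0.0, 0.998, -0.07, -0.0]
wrist_force: [0.6, 0.1, -0.2]
finger_gap: 21.6
gripper_force: 39.6
```

>>> servo_tool([
  [0,0,0.1,0,1.5],
  [0,0,0.2,0,1.5],
  [0,0,0.3,0,1.5],
  [0,0,0.4,0,1.5],
  [0,0,0.4,0,1.5],
])

```text
t: 9.9
tool_pos: [558.1, -134.7, 2.2]
eef_rot: [0.0, 0.998, -0.07, 0.0]
wrist_force: [-4.7, 1.2, 6.2]
finger_gap: 21.7
gripper_force: 40.6
```

Contact came at the expected seating height (about 2 mm reported). I release and rise.

>>> servo_tool([
  [0,0,0,0,2.6],
  [0,0,0,0,3.5],
  [0,0,0,0,4],
  [0,0,0,0,4],
  [0,0,-2,0,4],
  [0,0,-5,0,4],
  [-2,0,-8,0,4],
  [-4,0,-10,0,4],
  [-4,0,-10,0,4],
  [-4,0,-10,0,4],
])

```text
t: 10.9
tool_pos: [518.5, -128.9, 101.2]
eef_rot: [-0.0, 0.998, -0.07, 0.001]
wrist_force: [1.0, 0.3, -0.8]
finger_gap: 40.1
gripper_force: 0.0
```

```bash
python3 - <<'E'
from h import *
s=arm.read_state(); p,W=look("w6"); T=s["tool_pos"]; print(T)
q=p.astype(int)
near=np.hypot(W[...,0]-559,W[...,1]+134.8)<50
m=(q.min(2)>120)&near&(W[...,2]>28)&(W[...,2]<42); g=W[m]
A=np.c_[g[:,:2]-[559,-134.8],np.ones(len(g))]; print("plate",m.sum(),"plane",np.linalg.lstsq(A,g[:,2],rcond=None)[0],cv2.minAreaRect(g[:,:2].astype(np.float32)))
cv2.imwrite("pics/w6c.png",cv2.resize(p[60:360,150:550],(800,600)))
m=(q[...,2]>130)&(q[...,1]>60)&(q[...,1]<150)&(q[...,0]<80)&(W[...,2]>20)&(W[...,2]<75)&(W[...,1]>-80)&(W[...,1]<0); print("post",m.sum(),W[m].mean(0),W[m].min(0),W[m].max(0))
to(573.5,-31,60,-7.9)
E
```

```text
[ 518.48551544 -128.88905184  101.20892697]
plate 6486 plane [ 2.48899450e-03 -1.04689341e-04  3.27417880e+01] ((559.0083618164062, -132.79476928710938), (74.84810638427734, 73.59967041015625), 81.93931579589844)
post 825 [574.52887416 -36.83694567  51.48133644] [565.99782491 -39.19287834  26.36301116] [581.45069354 -28.27316172  70.5175692 ]
shift [  4.12 -10.47   4.02] turn -0.002 cur yaw -8.01 pos [ 518.2 -128.9  100.2] z [-4.e-04  3.e-04 -1.e+00] t 10.95
```

View pics/w6c.png

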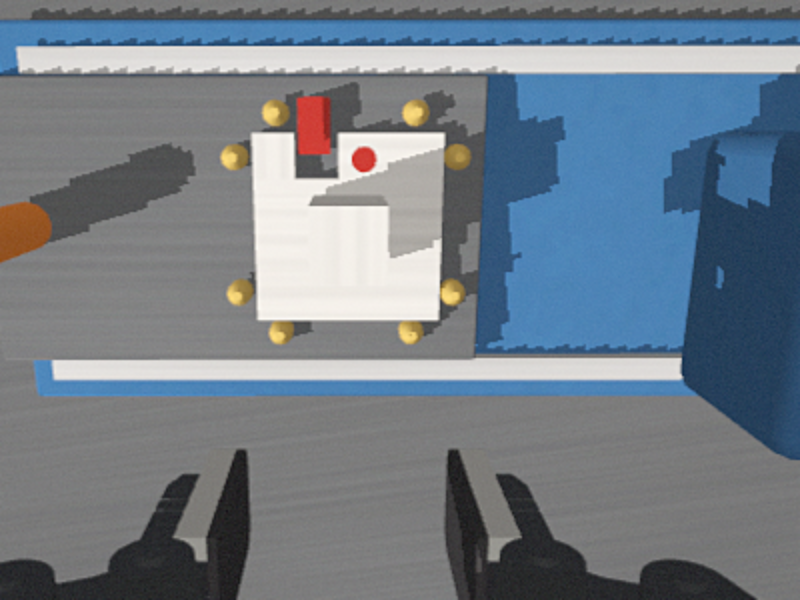

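The blank is seated: the key (313,125) lies in the notch, the plate is level at z≈32.7, and all eight pins surround it. Next I put the fingers as a fork over the post, gap along press y.

>>> servo_tool([
  [1.5,-3,0,0,4],
  [3,-6.5,0,0,4],
  [4.1,-10.4,0,0,4],
  [4.1,-10.45,2,0,4],
  [4.1,-10.45,5,0,4],
  [4.1,-10.45,8,0,4],
  [4.1,-10.45,10,0,4],
  [4.1,-10.45,10,0,3],
  [4.1,-10.45,10,0,2.3],
  [4.1,-10.45,10,0,2.3],
], newtons=20)

```text
t: 11.95
tool_pos: [574.4, -31.4, 2.0]
eef_rot: [0.0, 0.998, -0.07, 0.001]
wrist_force: [-0.1, 0.7, 0.1]
finger_gap: 22.9
gripper_force: 0.0
```

>>> servo_tool([
  [0,0.3,0,0,2.3],
  [0,0.8,0,0,2.3],
  [0,2,0,0,2.3],
  [0,3.5,0,0,2.3],
  [0,5,0,0,2.3],
  [0,6.5,0,0,2.3],
  [0,8,0,0,2.3],
  [0,9.5,0,0,2.3],
  [0,10.5,0,0,2.3],
  [0,10.5,0,0,2.3],
])

```text
t: 12.95
tool_pos: [557.4, -137.2, -0.1]
eef_rot: [0.001, 0.997, -0.071, -0.001]
wrist_force: [-0.2, 0.2, 0.6]
finger_gap: 23.1
gripper_force: 0.0
```

```bash
python3 - <<'E'
from h import *
to(573.5-.1378*130,-30.8-.9905*130,0,-7.9)
E
```

```text
shift [ 0.13  2.24 -0.01] turn -0.004 cur yaw -8.13 pos [ 5.574e+02 -1.372e+02 -1.000e-01] z [-2.7e-03 -8.0e-04 -1.0e+00] t 12.95
```

>>> servo_tool([
  [0,0.6,0,0,2.3],
  [0,1.2,0,0,2.3],
  [0,1.7,0,0,2.3],
  [0,2.1,0,0,2.3],
  [0,2.3,0,0,2.3],
  [0,2.4,0,0,2.3],
])

```text
t: 13.55
tool_pos: [557.1, -142.5, -0.5]
eef_rot: [-0.012, 0.998, -0.066, 0.0]
wrist_force: [-7.9, 68.9, 15.5]
finger_gap: 22.6
gripper_force: 34.4
```

>>> servo_tool([
  [0,0.1,0,0,2.3],
  [0,0.2,0,0,2.3],
  [0,0.3,0,0,2.3],
  [0,0.3,0,0,2.3],
])

```text
t: 13.95
tool_pos: [557.2, -142.4, -0.5]
eef_rot: [-0.014, 0.998, -0.065, 0.001]
wrist_force: [-8.2, 77.2, 15.8]
finger_gap: 23.1
gripper_force: 38.2
```

Stalled with high force about 17 mm short, so I back off at once and look.

>>> servo_tool([
  [0,-0.5,0,0,2.3],
  [0,-1.1,0,0,2.3],
  [0,-1.1,0,0,2.3],
])

```text
t: 14.25
tool_pos: [556.9, -142.5, -0.4]
eef_rot: [-0.005, 0.998, -0.067, -0.001]
wrist_force: [-4.2, 34.2, 7.6]
finger_gap: 22.9
gripper_force: 16.6
```

```bash
python3 - <<'E'
from h import *
s=arm.read_state(); print(s["tool_pos"],s["wrist_force"],s["finger_gap"],s["gripper_force"])
p,d,c=cap("scene"); W=pts(d,c); a=cv2.resize(p[130:290,210:340],(400,492),interpolation=cv2.INTER_CUBIC)
w,Ww=look("w7"); b=cv2.resize(w,(400,300)); o=np.zeros((492,800,3),np.uint8); o[:,:400]=a; o[:300,400:]=b; cv2.imwrite("pics/c7.png",o)
q=w.astype(int); m=(q[...,2]>130)&(q[...,1]>60)&(q[...,1]<150)&(q[...,0]<80)&(Ww[...,2]>20)&(Ww[...,2]<75); g=Ww[m]; print("post",m.sum(),g.mean(0),g.min(0),g.max(0))
E
```

```text
[ 5.56881623e+02 -1.42521296e+02 -3.82360367e-01] [-4.23249531 34.17236222  7.60297651] 22.939355844246975 16.630459427833557
post 4744 [ 565.36345183 -165.27467787   50.82832748] [ 519.09304061 -271.31877132   23.39550381] [ 586.16825574 -126.269847     71.25347074]
```

View pics/c7.png

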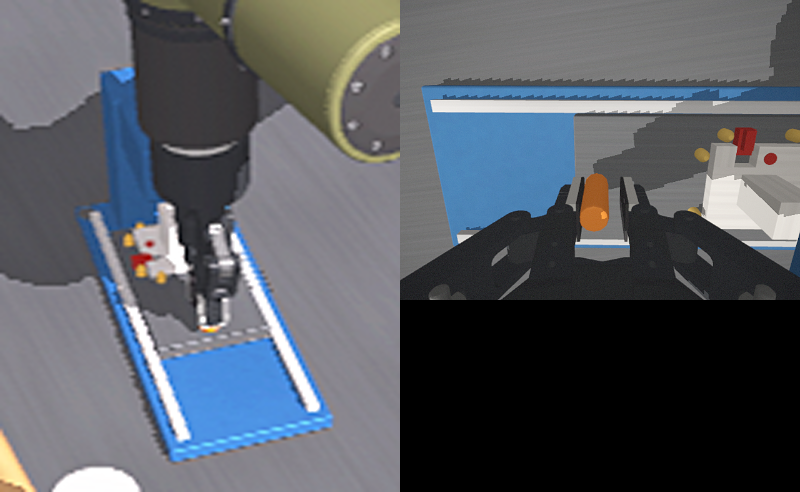

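The slide may not have started fully out. I'll compare the knob axis with the current nest position.

```bash
python3 - <<'E'
from h import *
z=np.load("top.npz");W=z["W"];p=z["p"].astype(int); c=viewer.calibration("top")
m=(p[...,2]>120)&(p[...,1]<70)&(p[...,0]<70); m[:215]=0;m[275:]=0;m[:,:455]=0;m[:,510:]=0
v,u=np.nonzero(m); uc,vc=(u.min()+u.max())/2,(v.min()+v.max())/2
(cx,cy),r=cv2.minEnclosingCircle(np.c_[u,v].astype(np.float32)); K=c["mtx"]; q=c["rotation"]; M=R.from_quat(q[[1,2,3,0]]).as_matrix()
for a,b in((uc,vc),(cx,cy)):
    d=M@np.array([(a-K[0,2])/K[0,0],-(b-K[1,2])/K[1,1],-1]); t=(196-c["origin"][2])/d[2]; print("knob",a,b,r,c["origin"]+t*d)
s=np.load("scene.npz");W=s["W"];p=s["p"].astype(int); m=(p[...,2]>120)&(p[...,1]<70)&(p[...,0]<70)&(W[...,2]>194)&(W[...,2]<202); m[200:]=0
g=W[m]; print("scene knob",m.sum(),cv2.minEnclosingCircle(g[:,:2].astype(np.float32)),g.mean(0))
D=np.load("w7.npz"); W=D["W"]; p=D["p"].astype(int)
m=(p[...,2]>110)&(p[...,1]<60)&(p[...,0]<60)&(W[...,2]>30)&(W[...,2]<38); n,l,st,ce=cv2.connectedComponentsWithStats(m.astype(np.uint8))
for i in range(1,n):
    if st[i,4]>50: g=W[l==i]; print("red",st[i,4],ce[i].round(),g.mean(0).round(1),g.min(0).round(1),g.max(0).round(1))
m=((p[...,2]>80)&(p[...,1]>60)&(p[...,0]<p[...,1]-25)&(W[...,2]>24)&(W[...,2]<40)).astype(np.uint8); n,l,st,ce=cv2.connectedComponentsWithStats(m)
for i in range(1,n):
    if st[i,4]>50: print("pin",st[i,4],ce[i].round(),W[l==i].mean(0).round(1))
m=(p[...,2]>130)&(p[...,1]>60)&(p[...,1]<150)&(p[...,0]<80)&(W[...,2]>66)&(W[...,2]<73); g=W[m]; print("posttop",m.sum(),cv2.minEnclosingCircle(g[:,:2].astype(np.float32)))
E
```

```text
knob 478.5 242.0 12.659089088439941 [ 542.91975198 -242.88196301  196.        ]
knob 478.5 243.0 12.659089088439941 [ 540.93155026 -242.82840262  196.        ]
scene knob 190 ((545.272216796875, -239.4554901123047), 25.403043746948242) [ 546.4874782  -238.17328719  198.40007161]
red 865 [555. 227.] [ 577.4 -237.1   33.2] [ 567.6 -243.5   30. ] [ 585.5 -231.5   36.7]
red 288 [592. 254.] [ 564.3 -251.9   33.3] [ 560.4 -256.2   31.4] [ 568.1 -247.5   35.2]
pin 465 [521. 216.] [ 583. -225.   31.]
pin 432 [629. 216.] [ 576.8 -267.6   29.7]
pin 419 [483. 248.] [ 571.7 -210.1   31.1]
pin 475 [315. 287.] [ 564.5 -140.7   33.6]
pin 149 [472. 336.] [ 530.2 -205.2   28.6]
posttop 1623 ((558.721923828125, -139.11874389648438), 8.312243461608887)
```

The nest is now at about (544,-241.6), and the knob axis is at about (543..545,-241). So the slide is home; it had started about 22 mm in. I unload the push, open the fork and rise.

>>> servo_tool([
  [0,-0.5,0,0,2.3],
  [0,-0.9,0,0,2.6],
  [0,-0.9,0,0,3.2],
  [0,-0.9,0,0,3.6],
  [0,-0.9,0,0,3.6],
  [0,-0.9,0,0,3.6],
])

```text
t: 14.95
tool_pos: [557.6, -142.8, 0.6]
eef_rot: [0.0, 0.998, -0.07, -0.0]
wrist_force: [-0.4, 0.8, 0.1]
finger_gap: 36.0
gripper_force: 0.0
```

```bash
python3 - <<'E'
from h import *
s=arm.read_state(); print(s["wrist_force"],s["finger_gap"],s["tool_pos"])
D=np.load("w7.npz")
p,W=look("w8"); p=p.astype(int)
m=(p[...,2]>130)&(p[...,1]>60)&(p[...,1]<150)&(p[...,0]<80)&(W[...,2]>66)&(W[...,2]<73); g=W[m]; print("posttop",m.sum(),cv2.minEnclosingCircle(g[:,:2].astype(np.float32)))
m=(p[...,2]>110)&(p[...,1]<60)&(p[...,0]<60)&(W[...,2]>30)&(W[...,2]<38);print("key+dot",W[m].mean(0))
E
```

```text
[-0.36225705  0.75487322  0.1031373 ] 35.97127522917016 [ 557.63193101 -142.80919101    0.6345387 ]
posttop 1489 ((558.8567504882812, -139.4730224609375), 8.211057662963867)
key+dot [ 574.06548785 -240.73974254   33.20607739]
```

>>> servo_tool([
  [0,0,-3,0,3.6],
  [0,0,-7,0,3.6],
  [0,0,-11,0,3],
  [0,0,-15,0,2],
  [0,0,-19.5,0,1],
  [0,0,-20.5,0,0],
  [0,3,-20.5,0,0],
  [0,6.5,-20.5,0,0],
  [0,10,-20.5,0,0],
  [0,10,-20.5,0,0],
])

```text
t: 16.0
tool_pos: [542.8, -244.6, 205.2]
eef_rot: [0.0, 0.997, -0.072, -0.001]
wrist_force: [-0.2, 0.1, 0.2]
finger_gap: 0.3
gripper_force: 0.0
```

>>> servo_tool([
  [0,0,0,0,0],
  [0,0,0,0,0],
  [0,0,0,0,0],
])

```text
t: 16.3
tool_pos: [544.1, -240.5, 205.7]
eef_rot: [0.0, 0.998, -0.069, 0.0]
wrist_force: [-0.6, -0.7, 0.0]
finger_gap: -0.1
gripper_force: 0.0
```

```bash
python3 - <<'E'
from h import *
s=arm.read_state(); p,W=look("w9"); T=s["tool_pos"]; print(T,s["finger_gap"],s["wrist_force"])
q=p.astype(int); D=W-T
m=(q[...,2]>110)&(q[...,1]<70)&(q[...,0]<70)&(W[...,2]>190)&(W[...,2]<204); g=W[m]; print("knob",m.sum(),cv2.minEnclosingCircle(g[:,:2].astype(np.float32)),np.median(g[:,2]))
m=(np.abs(D[...,0])<13)&(np.abs(D[...,1])<30)&(D[...,2]>20)&(D[...,2]<95); print("tips",np.percentile(D[m][:,2],[0,1,3,10]), np.percentile(D[m][:,0],[1,99]))
to(544,-242,165,-7.9)
E
```

```text
[ 544.11544618 -240.50437898  205.74724335] -0.06529443871795147 [-0.61299585 -0.67624043  0.04298587]
knob 347 ((551.5670776367188, -245.74664306640625), 22.949037551879883) 195.4353267970513
tips [38.5722611  42.20495874 45.47686598 54.53285427] [-10.9510664   12.86455075]
shift [0.01 0.15 4.08] turn -0.001 cur yaw -7.94 pos [ 544.1 -240.5  205.8] z [ 2.e-04 -0.e+00 -1.e+00] t 16.35
```

View pics/w9.png

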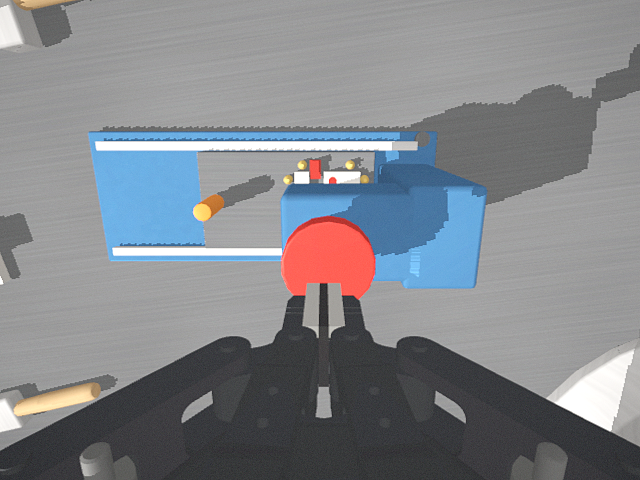

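The knob is centred at about (328,263), roughly 2.6 mm towards tool +y and 1.5 mm towards +x. I align and come down above it, then approach slowly.

>>> servo_tool([
  [0.13,0.25,1,0,0],
  [0.13,0.25,2.5,0,0],
  [0.13,0.25,3.5,0,0],
  [0.13,0.25,4,0,0],
  [0.13,0.25,4.2,0,0],
  [0.13,0.25,4.4,0,0],
  [0.13,0.25,4.6,0,0],
  [0.13,0.25,4.8,0,0],
  [0.13,0.25,5.0,0,0],
  [0.13,0.25,5.0,0,0],
])

```text
t: 17.35
tool_pos: [544.9, -244.1, 156.0]
eef_rot: [0.0, 0.998, -0.07, 0.0]
wrist_force: [-2.4, 2.1, 4.7]
finger_gap: -0.1
gripper_force: 2.4
```

Contact at about 5 N. I press on at 20 mm/s.

>>> servo_tool([
  [0,0,0.2,0,0],
  [0,0,0.4,0,0],
  [0,0,0.6,0,0],
  [0,0,0.8,0,0],
  [0,0,1.0,0,0],
  [0,0,1.2,0,0],
])

```text
t: 17.95
tool_pos: [545.0, -244.2, 146.1]
eef_rot: [0.001, 0.998, -0.07, 0.001]
wrist_force: [-5.9, 4.2, 12.3]
finger_gap: -0.1
gripper_force: 6.4
```

>>> servo_tool([
  [0,0,0.15,0,0],
  [0,0,0.3,0,0],
  [0,0,0.45,0,0],
  [0,0,0.6,0,0],
  [0,0,0.6,0,0],
])

```text
t: 18.45
tool_pos: [545.2, -244.4, 143.4]
eef_rot: [0.001, 0.998, -0.069, 0.002]
wrist_force: [-9.4, 7.0, 21.8]
finger_gap: -0.1
gripper_force: 11.4
```

>>> servo_tool([
  [0,0,0.15,0,0],
  [0,0,0.3,0,0],
  [0,0,0.3,0,0],
])

```text
t: 18.75
tool_pos: [545.4, -244.5, 143.2]
eef_rot: [0.002, 0.998, -0.069, 0.003]
wrist_force: [-13.7, 11.6, 33.2]
finger_gap: 0.1
gripper_force: 16.3
```

>>> servo_tool([
  [0,0,0.15,0,0],
  [0,0,0.3,0,0],
  [0,0,0.3,0,0],
])

```text
t: 19.05
tool_pos: [545.6, -244.7, 143.1]
eef_rot: [0.002, 0.998, -0.069, 0.004]
wrist_force: [-18.1, 14.6, 42.6]
finger_gap: 0.3
gripper_force: 21.3
```

It is solid: +9 N for a 0.1 mm change. I hold, and confirm the knob height from depth.

```bash
python3 - <<'E'
from h import *
p,W=look("w10"); q=p.astype(int)
m=(q[...,2]>110)&(q[...,1]<70)&(q[...,0]<70)&(W[...,2]>150)&(W[...,2]<210); g=W[m]; print("knob",m.sum(),np.percentile(g[:,2],[5,50,95]))
D=np.load("w9.npz"); W=D["W"]; q=D["p"].astype(int)
m=(q[...,2]>110)&(q[...,1]<70)&(q[...,0]<70)&(W[...,2]>150)&(W[...,2]<210); g=W[m]; print("up",m.sum(),np.percentile(g[:,2],[5,50,95]))
E
```

```text
knob 1957 [169.39519848 177.98556669 179.39022788]
up 386 [189.21147173 194.86518885 198.16339243]
```

>>> servo_tool([
  [0,0,0,0,0],
  [0,0,0,0,0],
])

```text
t: 19.3
tool_pos: [545.6, -244.7, 143.1]
eef_rot: [0.002, 0.998, -0.069, 0.004]
wrist_force: [-19.3, 15.6, 43.3]
finger_gap: 0.3
gripper_force: 21.3
```

The knob top went from 198 to 178 mm, the full 20 mm, and was held well over 0.5 s. I release it gently.

>>> servo_tool([
  [0,0,-0.5,0,0],
  [0,0,-1,0,0],
  [0,0,-1.5,0,0],
  [0,0,-2,0,0],
  [0,0,-2.5,0,0],
  [0,0,-3,0,0],
  [0,0,-4,0,0],
  [0,0,-6,0,0],
  [0,0,-9,0,0],
  [0,0,-9,0,0],
])

```text
t: 20.3
tool_pos: [546.3, -244.6, 226.3]
eef_rot: [0.001, 0.998, -0.07, 0.003]
wrist_force: [0.1, -0.0, 0.5]
finger_gap: 0.1
gripper_force: 0.0
```

>>> servo_tool([
  [-4,0,0,0,0],
  [-8,0,0,0,0],
  [-8,0,0,0,0],
  [-8,0,0,0,0],
])

```text
t: 20.7
tool_pos: [465.4, -232.6, 222.1]
eef_rot: [-0.0, 0.998, -0.07, 0.001]
wrist_force: [-0.5, -0.8, 0.1]
finger_gap: -0.0
gripper_force: 0.0
```

```bash
python3 - <<'E'
from h import *
s=arm.read_state(); print(s["t"],s["tool_pos"],s["wrist_force"])
p,W=look("w11"); q=p.astype(int)
m=(q[...,2]>110)&(q[...,1]<70)&(q[...,0]<70)
g=W[m&(W[...,2]>150)&(W[...,2]<210)]; print("knob",len(g),np.percentile(g[:,2],[5,50,95]) if len(g) else 0, g.mean(0))
g=W[m&(W[...,2]>28)&(W[...,2]<40)]; print("key+dot",len(g),g.mean(0))
o=(q[...,2]>130)&(q[...,1]>60)&(q[...,1]<150)&(q[...,0]<80)&(W[...,2]>66)&(W[...,2]<73); g=W[o]; print("posttop",len(g),cv2.minEnclosingCircle(g[:,:2].astype(np.float32)) if len(g) else 0)
w=(q.min(2)>60)&(W[...,2]>29)&(W[...,2]<37)&(np.hypot(W[...,0]-544,W[...,1]+241.7)<40); g=W[w]
A=np.c_[g[:,:2]-[544,-241.7],np.ones(len(g))]; print("plate",len(g),np.linalg.lstsq(A,g[:,2],rcond=None)[0] if len(g)>30 else 0)
E
```

```text
20.7 [ 465.41917522 -232.56459896  222.06060767] [-0.5134577  -0.83098028  0.14610258]
knob 242 [197.21857252 198.35810267 199.37493017] [ 544.54903461 -254.84260303  198.3247296 ]
key+dot 0 [nan nan nan]
posttop 46 ((558.376220703125, -140.89974975585938), 7.536911487579346)
plate 0 0<stdin>:6: RuntimeWarning: Mean of empty slice.
  ret = um.true_divide(
```

The knob is back up at 198 mm and the slide is still home. I hand the job in.

```bash
python3 -c "
from workcell import arm
print(arm.finish_job())"
```

```text
the job is handed in; nothing more can be done
None
```

The 60 mm blank is seated flat over the key, the slide is home, and the knob was pressed its full 20 mm, held over half a second and is back up; I handed the job in at about 21 s without seeing a verdict. While homing the slide I kept pushing after it reached its stop, and wrist force peaked at about 77 N, under the 120 N limit.

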